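Open the analyser's filter bay

TASK

Open the air-filter bay on top of the small blood analyser: press its snap tab in until the louvred lid pops loose, then push the lid off its seat, along to the bare half of the deck, until the filter well is fully uncovered. Leave the lid lying flat on the analyser's deck; push it lightly, do not pinch or lift it, and leave everything else where it is.

Things in the scene. Friction and masses are not known exactly. Their poses are not given: they have to be found in the camera images.
- analyser: compact benchtop blood analyser, navy, 280 x 270 mm, fixed. Origin under its centre on the counter; x points from its sloping screen front to its back, y to its left, z up. Flat grey top deck at z = 115 mm (x -85..85, y -135..135 mm), bare in its left half (y over -20 mm) but for the vial, with a rim 5 mm high at the left end (y 130); behind x = 85 a hump 24 mm above the deck
- well (a point): centre, at deck level, of the filter well under the seated lid: a square opening of 65 mm (x and y +-32.5 mm from here, in the analyser's frame). Beside it, x -50..-39 and 39..50 mm, run two guide rails, 13 mm high above the deck, along y -42..+23 mm from here; they lip over the lid's front and back edges, so it slides only along the analyser's y
- lid: grey louvred filter lid, a loose plate 85 (its x) x 90 (its y) x 8 mm, about 60 g, origin at the centre of its underside. Seated: axes as the analyser's, origin at x 22.5, y -50, z 115 mm there. The tab's catch holds it; tab in, a spring pops it 15 mm along the analyser's +y within 0.4 s. Then 1 N slides it on; the well is clear 75 mm from the seat, the end rim is met at 135
- lid_ridge (a point): middle of the top edge of the lid's push ridge, at its right end (lid frame x 0, y -41): an upright bar 50 mm long (lid's x), 6 mm thick (y), its top 22.5 mm above the lid's underside and 14.5 mm above its top face. The face to push, its -y face, is 3 mm from this point. Right of it the deck has only a spring housing, 6.5 mm high, and ends 44 mm from here (lid seated)
- lid_corner_a (a point): front right corner of the lid's underside (lid frame x -42.5, y -45 mm): one end of its trailing edge
- lid_corner_b (a point): back right corner of the lid's underside (lid frame x 42.5, y -45 mm): the other end of its trailing edge
- snap_tab (a joint): travel of the snap tab: 0 standing up (latched), 0.007 m fully in. Pressed straight down against a spring (about 2 N at first, 4.5 N fully in, up to 2 N more from rubbing on the lid); frees the lid from about 4.5 mm on; springs back up when let go
- tab_top (a point): centre of the top face of the snap tab: a square grey ribbed press pad, 28 x 28 mm, standing 10 mm above the deck and 3 mm when fully in, at x -58, y -2.5 mm in the analyser's frame, in front of the lid's front left corner. Nearest neighbour: the lid's small ear, held by the tab's catch, 26 mm behind this point
- vial: small amber glass dropper vial, 22 mm across and 41 mm tall, standing on the analyser's deck at the front left, beside the parking area; origin at the centre of its base
- spare_filter: spare foam filter in a grey frame, 66 x 66 x 14 mm, lying on the counter on one side of the analyser; origin at the centre of its underside
- tip_box: yellow pipette-tip box, 85 x 120 x 60 mm, on the counter on one side of the analyser; origin at the centre of its underside
- reagent: white plastic bottle, 48 mm across and 100 mm tall, standing on the counter behind the analyser; origin at the centre of its base
- pipette: micropipette lying on the counter at the left, 240 mm long, along its x; origin midway on its underside
Things that resemble listed ones, but are neither listed nor needed, are in the scene too. What is shaped like the lid but green, turquoise or yellow is not meant.

How it is judged:
On the way, in this order (a step that is already met when the one before it is completed fails the run):
1. the snap tab is pressed in (at least 4.5 mm) with the lid on its seat (value of joint snap_tab above 0.0045 m and y of lid in the frame of analyser below -0.02 m), for 0.05 s.
2. the tab is let go and the lid has popped loose (10 mm or more) (value of joint snap_tab below 0.002 m and y of lid in the frame of analyser above -0.04 m), for 0.05 s.
At the end, for the whole second after the job is handed in: Both corners of the lid's trailing edge are past the left edge of the filter well (1 mm tolerance), the lid lies flat on the analyser's deck (within 3 mm of deck height and 3.4 degrees of level) and at rest, and the snap tab stands up again (within 2 mm) (y of each of lid_corner_a, lid_corner_b in the frame of analyser above -0.021 m and z of lid in the frame of analyser between 0.112 and 0.118 m and angle between lid's own z axis and vertical below 0.06 rad and linear speed of lid below 0.01 m/s and value of joint snap_tab below 0.002 m); the robot touches nothing.
It fails at once if the lid is lifted or carried: more than 10 mm above the deck or tipped by more than 15 degrees (z of lid in the frame of analyser above 0.125 m or angle between lid's own z axis and vertical above 0.26 rad).
It fails at once if the lid falls off the analyser's deck (z of lid in the frame of analyser below 0.105 m).
It fails at once if the lid is pinched or forced: more than 35 N between the fingers and the lid (contact force between the fingers and lid above 35 N).
It fails at once if a bystander is pushed more than 20 mm from its place (distance of any of vial, spare_filter, tip_box, reagent, pipette from where it was at the start of the episode above 0.02 m).
It fails at once if the vial or the bottle is knocked over (angle between any of vial, reagent's own z axis and vertical above 0.5 rad).
It also fails if it takes over 35 s, if anything falls off the work surface, if the arm or the gripper's body presses on something with over 40 N, if the wrist force passes 120 N, or if a joint passes its speed limit or range.

ROBOT

A 7-joint arm with a two-finger parallel gripper is mounted at the origin on the work surface. World frame = base frame: x ahead of the robot, y to its left, z up, the work surface at z = 0. Lengths are in m, angles in rad, forces in N, time in s.
With the tool pointing down it reaches from about 0.425 to 0.95 m from the base axis. Payload 4.7 kg.
Tool frame: the origin (TCP) lies midway between the tips of the shut fingers; the grasp point (between the pads) lies 19 mm behind it; z points along the fingers, y is the line along which they close (so a half turn about z gives the same grasp; the last joint's range is limited). The gripper opens to 87 mm and grips with 3 to 60 N. Pads are 19 mm wide; open, the fingers measure 117 mm over their backs; the gripper's body (75 mm by 190 mm) begins 51 mm behind the grasp point.
Start: joints at [1.22, 0.469, -0.049, 1.532, 0.024, 1.141, -0.082], TCP at [0.214, -0.64, 0.223] pointing down, gripper open.
Joint ranges: [-2.59, 2.59], [-0.33, 1.99], [-1.39, 1.29], [0.1, 2.45], [-1.04, 4.18], [0.21, 1.99], [-2.66, 2.66]. Speed limits (rad/s): [2.57, 2.57, 3.14, 3.14, 3.14, 3.14, 3.14].

INTERFACE

Orientations are given as a unit quaternion [x, y, z, w].
In Python, from station import bot gives the robot as it stands.
- The arm moves only by the tool send_rows, never from a script. Its argument "moves" is text: rows parted by semicolons, each of 7 numbers parted by spaces: the shift along the tool's x, y, z in mm, then the turn, a rotation vector about the tool's x, y, z in rad, then the closure, from 0 (fully open) to 1 (shut). In form: tx ty tz ax ay az gripper; .... A call has 1 to 8 rows; each row is the pose to reach, as a shift and turn from the pose commanded when the call began, along the tool's axes at that moment; what a row does not reach only later rows make up. A row lasts 1/12 s, in which the tool goes at most 41.7 mm and 7.16 degrees, less where a joint would pass 70% of its speed; a pose out of reach is approached as far as the arm can. A call with a gripper value outside its range is refused whole. The fingers move at their own pace and stop on an object; "force" is the grip in N (left out, the last holds). Time passes only in rows, so rows that repeat a pose let the fingers close. It gives the time, the measured TCP pose, the force, the opening and the grip force at its end, in the units of the state.
- bot.sense(): the state, without advancing time (a new reading comes with each control period).
- bot.capture(name): name is "scene" or "side" or "wrist"; returns the picture (400x640x3 uint8, red, green, blue); there is no depth.
- bot.camera_info(name): a dict with "K" (3x3 intrinsics, pixels), "R" (3x3) and "t" (3): a world point X has camera coordinates R X + t; the wrist camera has in their place "hand_eye" (4x4, takes a point from camera to tool coordinates, whose origin is the TCP and whose axes are the flange's). Camera axes: x right, y down, z forward; pixel columns grow to the right and rows downward; lengths in m; the calibration is good to about 2 mm. A picture is of the moment at which its call begins: read the wrist's pose just before it. camera_info takes no time and is no camera call.
- bot.hand_in(): hands the job in; it is judged then, once.
The state is a dict: "t": time; "qpos": joint angles; "qvel": joint speeds; "joint_torque": joint torques, N m; "ee_pos": TCP position; "ee_rot": TCP orientation; "force": force on the tool from outside, world axes, zero at the start; "torque": the same for the moment, N m; "finger_gap": opening from 0.0 (shut) to 1.0 (fully open); "grip_force": force on a finger pad.
Only numpy, scipy, OpenCV 4.12 (cv2) and the standard library are available. Lean on these libraries where they do the work, as an engineer would, in place of code of your own. Each camera call takes 0.05 s, during which the arm holds its last target. There are 200 camera calls.

## Working session

There is one attempt and no reset: what is moved stays moved. The work goes in short steps, Python scripts to look and compute and a tool call to move; the robot and the scene stay as the last step left them, time stands still between calls to the robot, and variables do not carry over. Pictures are saved under pics/ and viewed, at most 10 in all, crops included, and the job is handed in when it is done.

Besides the shell and the picture viewer there is one more tool, called by a JSON object that holds its "op" and its "data". send_rows: Moves the arm, as the interface text tells. Its arguments: {"type":"object","properties":{"moves":{"type":"string"},"force":{"type":"number"}},"required":["moves"]}

```bash
mkdir -p pics
cat > h.py <<'E'
import numpy as np, cv2
from station import bot
from scipy.spatial.transform import Rotation as Rn
E
python3 - <<'E'
from h import *
s=bot.sense(); print(s['t'],s['ee_pos'],s['ee_rot'],s['force'],s['finger_gap'])
for n in ['scene','side']:
    im=bot.capture(n); cv2.imwrite(f'pics/{n}.png',im[:,:,::-1])
    c=bot.camera_info(n); print(n,c)
print(bot.camera_info('wrist'))
E
```

```text
0.0 [ 0.21332036 -0.63977421  0.22151051] [ 9.87074403e-01  1.60259750e-01 -1.91271873e-04 -9.48449762e-04] [-0.32307302  0.44772135 -0.050826  ] 0.9994067335774587
scene {'K': array([[496.14221562,   0.        , 315.90153883],
       [  0.        , 496.14221562, 200.51936863],
       [  0.        ,   0.        ,   1.        ]]), 'R': array([[-0.13572735,  0.99064677, -0.01403805],
       [ 0.8528292 ,  0.10961024, -0.5105565 ],
       [-0.50424243, -0.08126854, -0.8597296 ]]), 't': array([-0.04779065, -0.40223936,  1.53419489])}
side {'K': array([[379.31216043,   0.        , 321.3900503 ],
       [  0.        , 379.31216043, 206.22752834],
       [  0.        ,   0.        ,   1.        ]]), 'R': array([[ 9.85537571e-01, -1.69455661e-01,  6.89489651e-04],
       [-1.30844025e-01, -7.63549025e-01, -6.32354906e-01],
       [ 1.07682578e-01,  6.23119303e-01, -7.74678512e-01]]), 't': array([-0.51348879,  0.21705259,  0.80667434])}
{'K': array([[318.87945506,   0.        , 311.96906643],
       [  0.        , 318.87945506, 198.74048589],
       [  0.        ,   0.        ,   1.        ]]), 'hand_eye': array([[-4.17119058e-04, -9.51921435e-01, -3.06341980e-01,
         8.37952469e-02],
       [ 9.99999173e-01, -7.69717445e-04,  1.03019450e-03,
         1.93867466e-04],
       [-1.21646099e-03, -3.06341297e-01,  9.51920968e-01,
        -1.60763214e-01],
       [ 0.00000000e+00,  0.00000000e+00,  0.00000000e+00,
         1.00000000e+00]])}
```

View pics/scene.png

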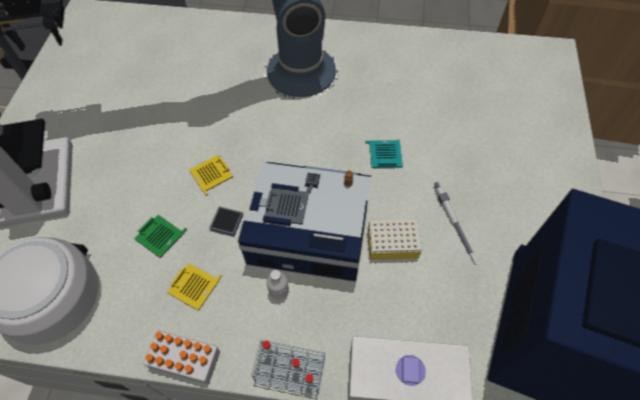

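View pics/side.png

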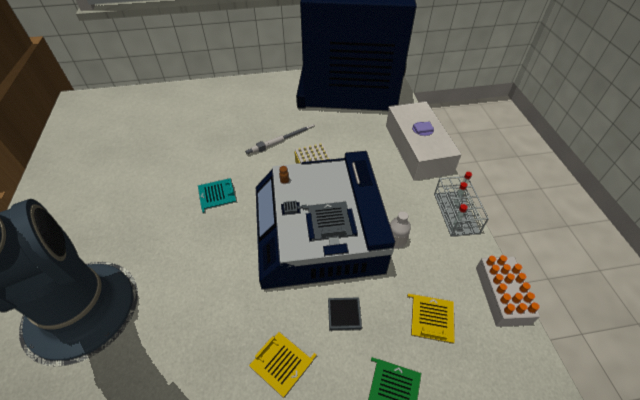

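The scene image shows the robot at the top and the analyser in the middle, with its front towards the robot. These could be taken for the lid:
- grey plate on the analyser deck, (287,204)
- yellow plates, (211,173) and (193,287)
- green plate, (160,235)
- turquoise plate, (385,153)

I choose the grey one at (287,204). The tab is the dark pad at (313,180) and the vial is at (349,178). In the side image the lid is at (329,220), the tab at (291,208) and the vial at (284,174). Next is a close crop of both views.

Run:
```python
import cv2,numpy as np
a=cv2.imread('pics/scene.png')[155:285,235:380]; b=cv2.imread('pics/side.png')[145:295,250:400]
a=cv2.resize(a,None,fx=400/145,fy=400/145,interpolation=cv2.INTER_CUBIC);b=cv2.resize(b,(400,400),interpolation=cv2.INTER_CUBIC)
o=np.zeros((400,800,3),np.uint8);o[:a.shape[0],:400]=a;o[:,400:]=b;cv2.imwrite('pics/crop.png',o)
```

```text
(no output)
```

View pics/crop.png

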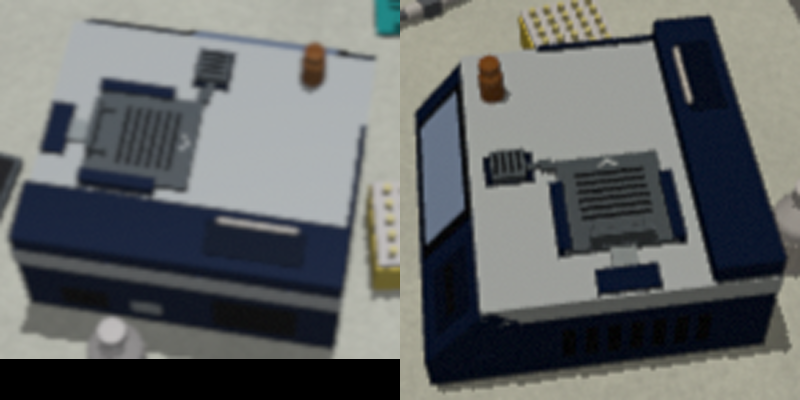

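The close crop confirms the choice: a grey louvred lid between navy rails, with its ridge and spring housing on the right and the ribbed tab at its front left. I'll fit the analyser pose from the landmarks.

Run:
```python
from h import *
from scipy.optimize import least_squares
P={'scene':[((-58,-2.5,125),(312.6,179.6)),((-85,-135,115),(265.4,162.2)),((-85,135,115),(371.3,175.3)),((-20,-5,123),(308.6,190.5)),((65,-5,123),(302.8,223.9))],
'side':[((-58,-2.5,125),(290.5,206.9)),((-20,-5,123),(308.5,205)),((65,-5,123),(346.7,202)),((-85,-135,115),(280,263.5))]}
C={n:bot.camera_info(n) for n in P}
def proj(n,X):
    c=C[n]; p=c['K']@(c['R']@X+c['t']); return p[:2]/p[2]
def W(v,p):
    c,s=np.cos(v[2]),np.sin(v[2]); p=np.array(p)/1000
    return np.array([v[0]+c*p[0]-s*p[1],v[1]+s*p[0]+c*p[1],p[2]])
f=lambda v:np.concatenate([proj(n,W(v,p))-u for n in P for p,u in P[n]])
for y0 in [0]:
    r=least_squares(f,[.6,0,y0],loss='soft_l1'); print(r.x,np.degrees(r.x[2])); print(f(r.x).reshape(-1,2).round(1))
for nm,p in dict(tab=(-58,-2.5,125),ridge=(22.5,-91,137.5)).items(): print(nm,W(r.x,p))
s=bot.sense();R=Rn.from_quat(s['ee_rot']).as_matrix();print(R.round(3)); t=W(r.x,(-58,-2.5,125))+[0,0,.10]
print((R.T@(t-s['ee_pos'])*1000).round(1)); g=Rn.from_euler('z',r.x[2]).as_matrix()
print('yaw analyser y in tool', (R.T@g).round(3))
```

```text
[ 0.52774403  0.10465798 -0.06031495] -3.455792000386217
[[-0.3 -1.7]
 [-3.7  0.5]
 [-0.4  4.6]
 [-0.6  1. ]
 [-2.4 -1. ]
 [-0.5 -2.6]
 [-1.  -0.7]
 [-0.7 -0.9]
 [ 0.5 -3.3]]
tab [0.4696988  0.10565868 0.125     ]
ridge [0.54471778 0.01246719 0.1375    ]
[[ 0.949  0.316 -0.001]
 [ 0.316 -0.949  0.002]
 [-0.    -0.002 -1.   ]]
[ 479.  -626.1   -2.3]
yaw analyser y in tool [[ 0.928  0.373 -0.   ]
 [ 0.373 -0.928 -0.002]
 [-0.001  0.002 -1.   ]]
```

The fit agrees to a few pixels, which is enough for the approach. I'll swing out and round with the fingers shutting, and turn the tool to match the analyser.

{"op": "send_rows", "data": {"moves": "40 -36 0 0 0 0.1 1; 75 -67 0 0 0 0.2 1; 105 -94 0 0 0 0.3 1; 135 -121 0 0 0 0.383 1; 165 -148 0 0 0 0.383 1; 195 -175 0 0 0 0.383 1; 225 -202 0 0 0 0.383 1; 255 -229 0 0 0 0.383 1"}}

```text
t: 0.77
ee_pos: [0.3787, -0.3485, 0.2224]
ee_rot: [1.0, -0.031, -0.0, -0.0]
force: [0.3, 0.6, 0.1]
finger_gap: 0.481
grip_force: 0.0
```

```bash
cat >> h.py <<'E'
def to(p):
    s=bot.sense();R=Rn.from_quat(s['ee_rot']).as_matrix();print(s['t'],s['ee_pos'].round(4),s['force'].round(2),s['finger_gap'],'yaw',np.degrees(np.arctan2(R[1,0],R[0,0])));print((R.T@(np.array(p)-s['ee_pos'])*1000).round(1))
E
python3 -c "
from h import *
to([.43,.09,.28])"
```

```text
0.7667 [ 0.3787 -0.3485  0.2224] [0.34 0.62 0.1 ] 0.48058078464681003 yaw -3.5131709714095662
[  24.3 -440.9  -57.6]
```

{"op": "send_rows", "data": {"moves": "20 -35 0 0 0 0 1; 40 -75 0 0 0 0 1; 60 -112 0 0 0 0 1; 64 -150 0 0 0 0 1; 64 -190 0 0 0 0 1; 64 -230 0 0 0 0 1; 64 -270 0 0 0 0 1; 64 -310 0 0 0 0 1"}}

```text
t: 1.43
ee_pos: [0.4606, -0.0433, 0.2224]
ee_rot: [1.0, -0.031, -0.0, 0.0]
force: [0.0, 0.6, 0.9]
finger_gap: 0.014
grip_force: 0.0
```

{"op": "send_rows", "data": {"moves": "0 -35 0 0 0 0 1; 0 -65 0 0 0 0 1; 0 -88 0 0 0 0 1; 0 -100 0 0 0 0 1; 0 -100 0 0 0 0 1"}}

```text
t: 1.85
ee_pos: [0.467, 0.0581, 0.2225]
ee_rot: [1.0, -0.028, -0.0, -0.001]
force: [-0.2, 0.1, -0.6]
finger_gap: 0.006
grip_force: 0.0
```

```bash
python3 -c "
from h import *
to([.47,.106,.2])
s=bot.sense();np.savez('w1.npz',p=s['ee_pos'],q=s['ee_rot'])
cv2.imwrite('pics/w1.png',bot.capture('wrist')[:,:,::-1])"
```

```text
1.85 [0.467  0.0581 0.2225] [-0.21  0.13 -0.57] 0.005696312773183297 yaw -3.162739751212028
[  0.4 -48.   22.5]
```

View pics/w1.png

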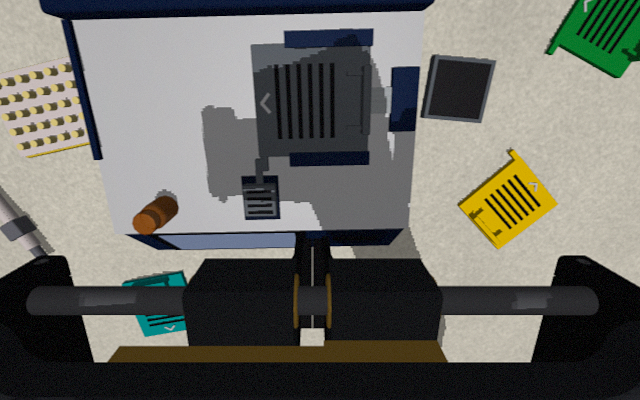

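The wrist view shows the tab pad centred at about (261,203), the lid's left corners at (257,155) and (252,45), the front rail's front edge from (289,165) to (369,164), and the ridge near x≈365, rows 67-136. The vial is at (150,215), clear of the tab.

```bash
cat > fit.py <<'E'
from h import *
from scipy.optimize import least_squares
d=np.load('w1.npz');R=Rn.from_quat(d['q']).as_matrix();c=bot.camera_info('wrist');H=c['hand_eye']
P=[((-58,-2.5,125),(261,203)),((-20,-5,123),(257,155)),((65,-5,123),(252,45)),((-27.5,-27,128),(289,165)),((-27.5,-92,128),(369,164))]
def proj(X):
    x=R.T@(X-d['p']); x=H[:3,:3].T@(x-H[:3,3]); p=c['K']@x; return p[:2]/p[2]
def W(v,p):
    a,s=np.cos(v[2]),np.sin(v[2]); p=np.array(p)/1000
    return np.array([v[0]+a*p[0]-s*p[1],v[1]+s*p[0]+a*p[1],p[2]])
f=lambda v:np.concatenate([proj(W(v,p))-u for p,u in P])
r=least_squares(f,[.53,.1,-.06],loss='soft_l1'); v=r.x
if __name__=='__main__':
    print(v,np.degrees(v[2]));print(f(v).reshape(-1,2).round(1))
    for p in [(-58,-2.5,125),(22.5,-91,137.5)]: print(W(v,p),proj(W(v,p)).round(1))
    to(W(v,(-58,-2.5,128)))
E
python3 fit.py
```

```text
[ 0.52555419  0.10154426 -0.02273642] -1.302700869805827
[[ 0.6 -1.2]
 [ 4.3  2.1]
 [-0.1 -1.6]
 [-0.9  1.5]
 [-1.  -0.1]]
[0.46751235 0.10036351 0.125     ] [261.6 201.8]
[0.54597954 0.01005626 0.1375    ] [370.2  99.6]
1.9 [0.467  0.0558 0.2223] [-0.16 -0.6   0.17] 0.008307124758314705 yaw -3.326124742820938
[ -2.  -44.6  94.3]
```

{"op": "send_rows", "data": {"moves": "-1 -22 10 0 0 -0.03 1; -2 -40 30 0 0 -0.03 1; -2 -44.5 55 0 0 -0.03 1; -2 -44.5 75 0 0 -0.03 1; -2 -44.5 87 0 0 -0.03 1; -2 -44.5 92 0 0 -0.03 1; -2 -44.5 94 0 0 -0.03 1; -2 -44.5 94 0 0 -0.03 1"}}

```text
t: 2.57
ee_pos: [0.4683, 0.0982, 0.1285]
ee_rot: [1.0, -0.016, -0.0, 0.0]
force: [0.9, 0.3, 0.3]
finger_gap: 0.005
grip_force: 0.0
```

```bash
python3 -c "
from fit import *
to(W(v,(-58,-2.5,118)))
cv2.imwrite('pics/w2.png',bot.capture('wrist')[120:400,140:480,::-1])"
```

```text
2.5667 [0.4683 0.0982 0.1285] [0.9  0.25 0.29] 0.005255299136220762 yaw -1.8854556217962601
[-0.9 -2.2 10.5]
```

View pics/w2.png

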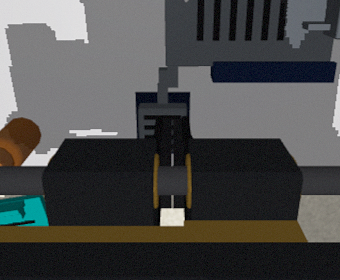

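The fingers are over the pad but about 4 mm to its right (fingers at crop x≈173, pad centre ≈164). I'll shift left and press slowly.

{"op": "send_rows", "data": {"moves": "0 -4 0 0 0 0 1; 0 -4 3 0 0 0 1; 0 -4 6 0 0 0 1; 0 -4 8 0 0 0 1; 0 -4 10 0 0 0 1; 0 -4 10 0 0 0 1"}}

```text
t: 3.12
ee_pos: [0.4691, 0.1038, 0.1188]
ee_rot: [1.0, -0.015, 0.001, -0.0]
force: [2.0, 1.4, 3.3]
finger_gap: 0.002
grip_force: 2.0
```

{"op": "send_rows", "data": {"moves": "0 0 1 0 0 0 1; 0 0 1.5 0 0 0 1; 0 0 1.5 0 0 0 1; 0 0 1.5 0 0 0 1; 0 0 1.5 0 0 0 1; 0 0 1.5 0 0 0 1"}}

```text
t: 3.62
ee_pos: [0.4691, 0.1038, 0.1181]
ee_rot: [1.0, -0.016, 0.001, -0.0]
force: [-0.2, 1.0, 8.2]
finger_gap: 0.005
grip_force: 4.4
```

```bash
python3 -c "
from fit import *
to(W(v,(-58,-2.5,118)))
cv2.imwrite('pics/w3.png',bot.capture('wrist')[0:300,140:480,::-1])"
```

```text
3.6167 [0.4691 0.1038 0.1181] [-0.23  1.03  8.21] 0.0051677961238544585 yaw -1.7805953545652924
[-1.5  3.5  0.1]
```

View pics/w3.png

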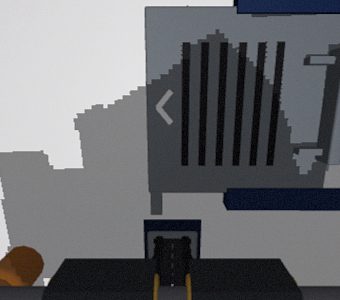

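The lid popped left: its edge is now at crop x≈147 and the ear is clear of the catch. I'll release the tab and rise.

{"op": "send_rows", "data": {"moves": "0 0 -6 0 0 0 1; 0 0 -16 0 0 0 1; 0 0 -35 0 0 0 1; 0 0 -60 0 0 0 1; 0 10 -70 0 0 0 1; 10 40 -70 0 0 0 1; 30 70 -70 0 0 0 1; 40 80 -70 0 0 0 1"}}

```text
t: 4.33
ee_pos: [0.506, 0.0165, 0.1872]
ee_rot: [1.0, -0.019, -0.0, 0.002]
force: [-0.4, -1.2, -0.9]
finger_gap: 0.005
grip_force: 0.0
```

```bash
python3 -c "
from fit import *
to(W(v,(22.5,-115,170)))
s=bot.sense();np.savez('w4.npz',p=s['ee_pos'],q=s['ee_rot'])
cv2.imwrite('pics/w4.png',bot.capture('wrist')[:,:,::-1])"
```

```text
4.3333 [0.506  0.0165 0.1872] [-0.37 -1.16 -0.93] 0.005186258852411376 yaw -2.131125310302161
[40.6 28.9 17.3]
```

View pics/w4.png

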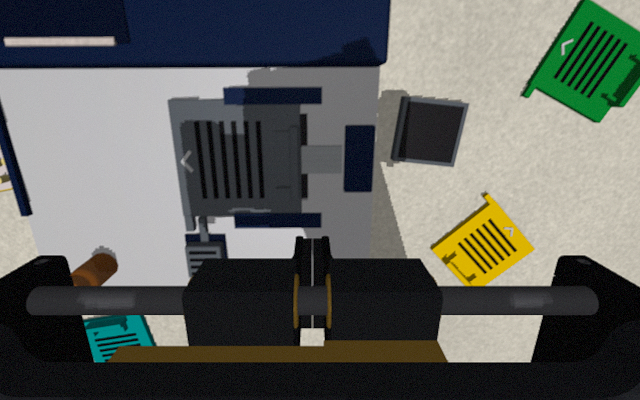

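Run:
```python
import fit; from fit import *
d4=np.load('w4.npz'); fit.d=d4; fit.R=Rn.from_quat(d4['q']).as_matrix()
im=cv2.imread('pics/w4.png')
for k,(p,col) in enumerate([((-58,-2.5,125),(0,0,255)),((-20,10,123),(0,255,0)),((65,10,123),(0,255,0)),((-2.5,-76,137.5),(255,0,255)),((47.5,-76,137.5),(255,0,255)),((-27.5,-27,128),(0,255,255)),((61.5,-92,128),(0,255,255)),((-27.5,-92,128),(0,255,255))]):
    u=fit.proj(W(v,p)); print(p,u.round()); cv2.circle(im,tuple(int(round(a*3)) for a in []) or tuple(int(round(a)) for a in u),2,col,-1)
cv2.imwrite('pics/w4o.png',cv2.resize(im[70:290,130:410],(763,600),interpolation=cv2.INTER_CUBIC))
```

```text
(-58, -2.5, 125) [206. 264.]
(-20, 10, 123) [184. 218.]
(65, 10, 123) [167. 100.]
(-2.5, -76, 137.5) [297. 200.]
(47.5, -76, 137.5) [294. 127.]
(-27.5, -27, 128) [233. 229.]
(61.5, -92, 128) [319. 104.]
(-27.5, -92, 128) [320. 228.]
```

View pics/w4o.png

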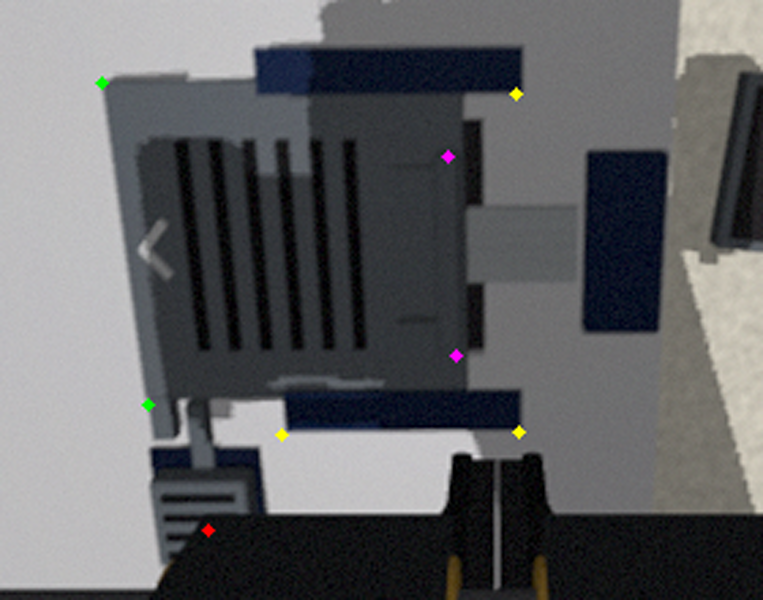

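The projected model matches the picture. The lid has popped 15 mm, so the ridge's push face is at analyser y≈-79. I'll go right of the ridge, then down behind it.

{"op": "send_rows", "data": {"moves": "12 10 0 0 0 0 1; 30 20 0 0 0 0 1; 40 25 4 0 0 0 1; 40.5 25 20 0 0 0 1; 40.5 25 38 0 0 0 1; 40.5 25 50 0 0 0 1; 40.5 25 57 0 0 0 1; 40.5 25 57 0 0 0 1"}}

```text
t: 5.05
ee_pos: [0.5439, -0.0038, 0.1282]
ee_rot: [1.0, -0.015, -0.002, -0.0]
force: [0.4, -0.9, -0.4]
finger_gap: 0.004
grip_force: 0.0
```

```bash
python3 -c "
from fit import *
to(W(v,(22.5,-79,129)));to(W(v,(22.5,0,129)))"
```

```text
5.05 [ 0.5439 -0.0038  0.1282] [ 0.44 -0.9  -0.35] 0.0039915682881946045 yaw -1.7246098682791189
[  1.5 -25.9  -0.8]
5.05 [ 0.5439 -0.0038  0.1282] [ 0.44 -0.9  -0.35] 0.0039915682881946045 yaw -1.7246098682791189
[   1.  -104.9   -0.8]
```

{"op": "send_rows", "data": {"moves": "1 -4 0 0 0 0 1; 1 -8 0 0 0 0 1; 1 -12 0 0 0 0 1; 1 -16 0 0 0 0 1; 1 -20 0 0 0 0 1; 1 -25 0 0 0 0 1; 1 -30 0 0 0 0 1; 1 -35 0 0 0 0 1"}}

```text
t: 5.72
ee_pos: [0.5476, 0.031, 0.1303]
ee_rot: [1.0, -0.016, 0.0, 0.0]
force: [-0.4, -1.0, 0.8]
finger_gap: 0.003
grip_force: 0.5
```

{"op": "send_rows", "data": {"moves": "0 -5 0 0 0 0 1; 0 -10 0 0 0 0 1; 0 -15 0 0 0 0 1; 0 -20 0 0 0 0 1; 0 -25 0 0 0 0 1; 0 -30 0 0 0 0 1; 0 -34 0 0 0 0 1; 0 -38 0 0 0 0 1"}}

```text
t: 6.38
ee_pos: [0.5486, 0.0692, 0.13]
ee_rot: [1.0, -0.015, -0.0, 0.0]
force: [-0.0, -1.7, 1.2]
finger_gap: 0.007
grip_force: 0.5
```

```bash
python3 -c "
from fit import *
to(W(v,(22.5,0,129)))
s=bot.sense();np.savez('w5.npz',p=s['ee_pos'],q=s['ee_rot'])
cv2.imwrite('pics/w5.png',bot.capture('wrist')[:,:,::-1])"
```

```text
6.3833 [0.5486 0.0692 0.13  ] [-0.02 -1.75  1.22] 0.006823418795875125 yaw -1.775058542796354
[ -1.6 -31.8   1. ]
```

View pics/w5.png

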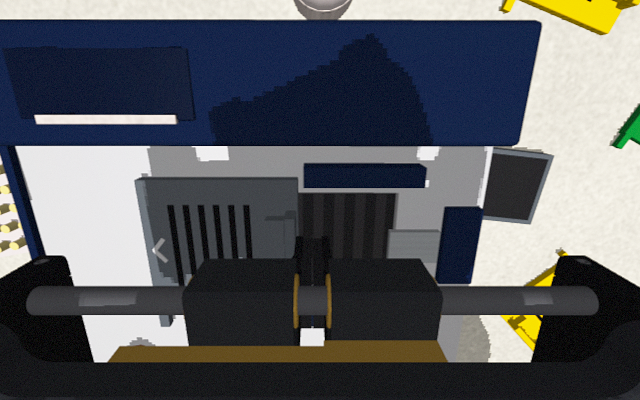

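The lid slides straight and its trailing edge is at pixel column ≈299. Most of the well shows, so I'll push 18 mm more and then back off.

{"op": "send_rows", "data": {"moves": "-1 -4 0 0 0 0 1; -1 -8 0 0 0 0 1; -1 -12 0 0 0 0 1; -1 -15 0 0 0 0 1; -1 -17 0 0 0 0 1; -1 -18 0 0 0 0 1; -1 -18 0 0 0 0 1"}}

```text
t: 7.02
ee_pos: [0.5482, 0.0871, 0.13]
ee_rot: [1.0, -0.015, 0.0, -0.0]
force: [0.5, -0.4, -0.5]
finger_gap: 0.006
grip_force: 0.0
```

{"op": "send_rows", "data": {"moves": "0 4 0 0 0 0 1; 0 14 0 0 0 0 1; 0 20 -15 0 0 0 1; 0 20 -50 0 0 0 1; 0 20 -90 0 0 0 1; 0 20 -120 0 0 0 1; 0 20 -130 0 0 0 1; 0 20 -130 0 0 0 1"}}

```text
t: 7.68
ee_pos: [0.5493, 0.066, 0.2633]
ee_rot: [1.0, -0.016, 0.003, -0.0]
force: [-0.0, 0.5, -0.5]
finger_gap: 0.006
grip_force: 0.0
```

```bash
python3 -c "
from fit import *
to(W(v,(22.5,0,129)))
s=bot.sense();np.savez('w6.npz',p=s['ee_pos'],q=s['ee_rot'])
cv2.imwrite('pics/w6.png',bot.capture('wrist')[:,:,::-1])
import fit
fit.d=np.load('w6.npz');fit.R=Rn.from_quat(fit.d['q']).as_matrix()
for y in (-40,-21,-17.5,-10,0):print(y,[fit.proj(W(v,(x,y,z))).round().tolist() for x,z in ((-20,115),(65,115),(-20,123),(65,123))])
print(fit.proj(W(v,(-58,-2.5,125))))"
```

```text
7.6833 [0.5493 0.066  0.2633] [-0.03  0.51 -0.49] 0.005830747982717204 yaw -1.8738888890850265
[ -3.3 -34.9 134.3]
-40 [[316.0, 226.0], [316.0, 145.0], [317.0, 229.0], [316.0, 146.0]]
-21 [[298.0, 226.0], [296.0, 145.0], [298.0, 229.0], [296.0, 146.0]]
-17.5 [[295.0, 226.0], [293.0, 145.0], [295.0, 229.0], [292.0, 146.0]]
-10 [[288.0, 227.0], [285.0, 145.0], [287.0, 230.0], [284.0, 146.0]]
0 [[278.0, 227.0], [274.0, 145.0], [277.0, 230.0], [274.0, 146.0]]
[281.14417337 263.73117037]
```

View pics/w6.png

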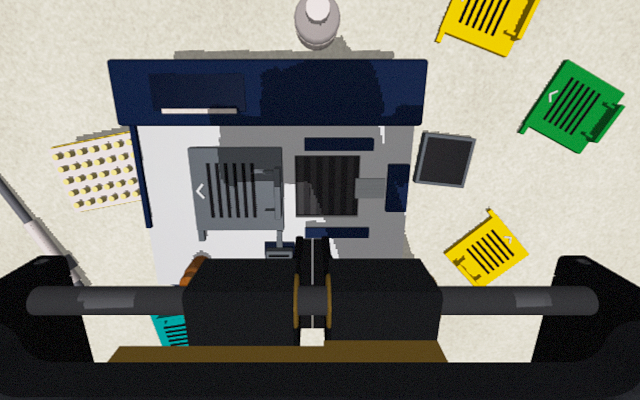

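The well is fully open, its left edge at column 294. The lid lies flat with its trailing edge at column ≈283 (y≈-7 mm), 10 mm past the edge. The tab is free and the robot touches nothing.

```bash
python3 -c "
from h import *
print(bot.hand_in())"
```

```text
the job is handed in; nothing more can be done
None
```

I pressed the tab and the lid popped loose, then pushed it about 10 mm past the well's left edge, left it lying flat on the deck, and handed the job in at about 7.7 s; no verdict was returned.

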